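Show the base of the tall jar to the inspection camera

ROBOT

A 6-joint arm with a two-finger parallel gripper is mounted at the origin on a cart in front of the work surface, level with it; the furniture and walls round the work are solid. World frame = base frame: x ahead of the robot, y to its left, z up, the work surface at z = 0. Lengths are in m, angles in rad, forces in N, time in s.
With the tool pointing down it reaches from about 0.275 to 0.875 m from the base axis. Payload 12.5 kg.
Tool frame: the origin (TCP) lies at the very end of the fingers, on their centre line; the grasp point (between the pads) lies 19 mm behind it; z points along the fingers, y is the line along which they close (so a half turn about z gives the same grasp; the last joint's range is limited). The gripper opens to 85 mm and grips with 20 to 120 N. Pads are 22 mm wide; open, the fingers measure 114 mm over their backs; the gripper's body (76 mm by 85 mm) begins 54 mm behind the grasp point. The pads swing forward as they close: fully open they stand 13 mm farther back than shut.
Start: joints at [-1.344, 0.351, 1.652, -0, 1.139, -0.085], TCP at [0.169, -0.523, 0.231] pointing down, gripper open.
Joint ranges: [-2.75, 2.75], [-0.79, 2.1], [0.01, 2.65], [-1.57, 4.71], [0.07, 3.14], [-2.87, 2.87]. Speed limits (rad/s): [2.22, 2.22, 2.79, 3.14, 3.14, 3.14].

INTERFACE

Orientations are given as a 3x3 rotation matrix whose columns are the frame's x, y, z axes.
In Python, from bench import manip gives the robot as it stands. Calls block until the motion is done:
- manip.move_ptp(position, orientation): joint-space move of the TCP to a pose.
- manip.move_l(position, attitude=None, max_speed=0.15): straight line of the TCP; attitude=None keeps the orientation; max_speed is the mean speed in m/s.
- manip.move_j(angles): joint-space move.
- manip.set_gripper(opening, effort=None): opening from 0.0 (shut) to 1.0 (fully open); effort is the grip in N (None keeps the last); returns when the fingers have stopped.
- manip.dwell(seconds).
- manip.inverse_kinematics(position, orientation): joint angles nearest the present ones, or None.
- manip.grab_frame(name): name is "scene" or "side" or "wrist"; returns (picture, depth): 384x512x3 uint8, red, green, blue; 384x512 float32, m along the optical axis (not along the pixel's ray), 0 where there is no reading.
- manip.get_calibration(name): a dict with "camera_matrix" (3x3 intrinsics, pixels), "k1" (the pictures are not rectified: a ray, as slopes to the right and down, at radius r is drawn at 1 + k1 r^2 times it, then the intrinsics apply), "R" (3x3) and "t" (3): a world point X has camera coordinates R X + t. Camera axes: x right, y down, z forward; pixel columns grow to the right and rows downward; lengths in m; the calibration is good to about 2 mm. A picture is of the moment at which its call begins: read the wrist's pose just before it. get_calibration takes no time and is no camera call; for the wrist camera it gives the pose at the moment of the call.
A pose or a line that the arm cannot do raises manip.Unreachable and nothing moves.
- manip.sign_off(): hands the job in; it is judged then, once.
Trained networks look in the newest picture that a camera, given by its name, has taken for a name from the list of things; names that differ only in an ending like _2 or _b are one class to them, and where a whole thing is asked for, a point or a joint stands for the part that bears it (a point fixed in the world has none). Each returns a list of dicts, best first, with "confidence" (0 to 1); they miss things now and then, are a little off and sometimes report something else, mostly with a low value. They report only what shows in the picture. A call takes as long as a camera call. They do not tell look-alikes from the thing itself.
- manip.look_for(camera, name): "at" ([x, y, z] in m, in world coordinates, good to about 4 mm: the middle of the surface that is visible of it).
Readings, each from a call of its own:
- manip.current_time(): time.
- manip.current_qpos(): joint angles.
- manip.current_joint_vel(): joint speeds.
- manip.current_joint_torque(): joint torques, N m.
- manip.current_ee_pos(): TCP position.
- manip.current_tcp_rot(): TCP orientation.
- manip.current_force(): force on the tool from outside, world axes, zero at the start.
- manip.current_ft_torque(): the same for the moment, N m.
- manip.current_grip_width(): opening from 0.0 (shut) to 1.0 (fully open).
- manip.current_grip_force(): force on a finger pad.
Only numpy, scipy, OpenCV 4.12 (cv2) and the standard library are available. Lean on these libraries where they do the work, as an engineer would, in place of code of your own. Each camera call takes 0.05 s, during which the arm holds its last target. There are 200 camera calls.

TASK

Gently take the tallest jar out of the wooden crate by its top and hold it in the air in front of the inspection camera so that the date code on its base can be read: the base squarely facing the lens, centred on it, 10 cm in front of it. It is thin glass, so grip it with no more than about 25 N, do not bump the camera, and leave the other jars standing in the crate. Finish while still holding the jar there, quite still.

Things in the scene. Friction and masses are not known exactly. Their poses are not given: they have to be found in the camera images.
- tall_jar: Tallest jar in the crate: straight glass, flat grey screw lid with a strip of blue tape, 63 mm in diameter, 166 mm tall, about 0.34 kg, upright in any one of the cells. Origin: centre of its underside (the base to be shown); its z axis runs from base to lid. Lid: the top 15 mm, 61 mm in diameter; below it the glass is straight, 63 mm.
- tall_jar_lid (a point): Centre of the top of the tall jar's lid, 166 mm along the jar's z axis from its base centre.
- camera_head: Inspection camera's head: grey box 50 x 52 x 46 mm, black ring, round lens barrel 34 mm wide, 12 mm long. Origin: centre of the lens front, 98 mm above the table, straight above the foot's centre. z: optical axis, out of the lens towards what it sees: up, leaning 0.60 rad (34 degrees) from vertical to the side the camera faces, roughly back to the robot. y is level.
- camera: The whole inspection camera, fixed to the table: round dark foot 80 mm in diameter, 10 mm thick, two upright cheeks 81 mm high that carry the head 22 mm behind the centre. Origin: centre of the underside of the foot; -x is the side the camera faces, z is up. It does not move.
- crate: Wooden crate without lid, 174 x 174 mm, 60 mm high, walls, floor and cross dividers 6 mm thick, making 2 x 2 cells each 78 mm square with centres 42 mm from the middle in x and y. Fixed to the table. Origin: centre of its underside.
- onion_jar: Jar of dried onion with gold lid, 70 mm in diameter, 128 mm tall, in another cell of the crate; a bystander. Origin: centre of its underside.
- spread_jar: Jar of spread with yellow lid, 69 mm in diameter, 112 mm tall, in another cell of the crate; a bystander. Origin: centre of its underside.
- small_jar: Small jar with a dark strip over its lid, 63 mm in diameter, 75 mm tall, in another cell of the crate; a bystander. Origin: centre of its underside.
Mind the look-alikes: they are no part of the job. Leave any pink or red look-alike of the tall_jar alone.

How it is judged:
On the way:
1. the tall jar is gripped and lifted clear of the crate (height (world z) of tall_jar above 0.08 m and contact force between the fingers and tall_jar above 1 N and contact force between tall_jar and crate below 0.1 N), for 0.2 s.
At the end, for the whole second after the job is handed in: The fingers hold the tall jar still, clear of all else: base towards the lens, its centre within 15 mm (each way) of the optical axis and 80 to 120 mm from the lens, axes within 0.14 rad; the other jars stand upright in the crate, moved under 30 mm (x of tall_jar in the frame of camera_head between -0.015 and 0.015 m and y of tall_jar in the frame of camera_head between -0.015 and 0.015 m and z of tall_jar in the frame of camera_head between 0.08 and 0.12 m and z of tall_jar_lid in the frame of camera_head above 0.2 m and angle between the z axis of tall_jar and the z axis of camera_head, either way round below 0.14 rad and contact force between the fingers and tall_jar above 1 N and contact force between tall_jar and crate below 0.1 N and contact force between tall_jar and camera below 0.1 N and linear speed of tall_jar below 0.02 m/s and angular speed of tall_jar below 0.1 rad/s and angle between each of onion_jar, spread_jar, small_jar's own z axis and vertical below 0.1 rad and distance of each of onion_jar, spread_jar, small_jar from where it was at the start of the episode below 0.03 m); the arm keeps its last pose, push and grip.
It fails at once if the tall jar is squeezed too hard (both fingers together, so over 30 N each) (contact force between the fingers and tall_jar above 60 N).
It fails at once if the camera is bumped by the jar (contact force between camera and tall_jar above 1 N).
It fails at once if the camera is bumped by the robot (contact force between camera and the arm above 1 N).
It fails at once if the camera is bumped by the fingers (contact force between camera and the fingers above 1 N).
It also fails if it takes over 40 s, if anything falls off the work surface, if the arm or the gripper's body presses on something with over 40 N, if the wrist force passes 120 N, or if a joint passes its speed limit or range.

## Working session

There is one attempt and no reset: what is moved stays moved. The work goes in short steps, each a Python script; the robot and the scene stay as the last script left them, time stands still between calls to the robot, and variables do not carry over. Pictures are saved under pics/ and viewed, at most 10 in all, crops included, and the job is handed in when it is done.

```bash
mkdir -p pics
python3 - <<'E'
from bench import manip
import cv2, numpy as np
print(manip.current_time())
for c in ("scene","side"):
    p,d=manip.grab_frame(c); cv2.imwrite(f"pics/{c}0.png",p[:,:,::-1]); np.save(f"pics/{c}0.npy",d)
    k=manip.get_calibration(c); print(c,{a:np.round(b,3).tolist() for a,b in k.items()})
    for n in ("tall_jar","tall_jar_lid","camera_head","camera","crate","onion_jar","spread_jar","small_jar"):
        print(n,[(np.round(r["at"],3).tolist(),round(r["confidence"],2)) for r in manip.look_for(c,n)])
a=cv2.imread("pics/scene0.png")
print(manip.current_time())
E
```

```text
0.0
scene {'camera_matrix': [[474.269, 0.0, 257.15], [0.0, 474.269, 193.639], [0.0, 0.0, 1.0]], 'k1': -0.113, 'R': [[0.827, -0.563, -0.005], [-0.394, -0.572, -0.72], [0.402, 0.597, -0.694]], 't': [-0.638, 0.048, 1.414]}
tall_jar [([0.478, -0.345, 0.139], 0.82), ([0.401, -0.582, 0.116], 0.67), ([0.46, -0.43, 0.108], 0.58), ([0.457, -0.694, 0.121], 0.57)]
tall_jar_lid [([0.395, -0.585, 0.124], 0.7), ([0.457, -0.696, 0.121], 0.61), ([0.476, -0.349, 0.138], 0.58)]
camera_head [([0.597, -0.211, 0.092], 0.6)]
camera [([0.6, -0.22, 0.078], 0.8)]
crate [([0.388, -0.433, 0.048], 0.63)]
onion_jar [([0.403, -0.334, 0.113], 0.9)]
spread_jar [([0.458, -0.432, 0.11], 0.65)]
small_jar [([0.378, -0.41, 0.078], 0.78)]
side {'camera_matrix': [[432.169, 0.0, 259.748], [0.0, 432.169, 184.971], [0.0, 0.0, 1.0]], 'k1': -0.013, 'R': [[-0.934, 0.358, 0.015], [0.175, 0.495, -0.851], [-0.312, -0.792, -0.525]], 't': [0.603, 0.219, 0.958]}
tall_jar [([0.418, -0.54, 0.125], 0.94), ([0.482, -0.654, 0.1], 0.84), ([0.498, -0.312, 0.121], 0.71)]
tall_jar_lid [([0.417, -0.538, 0.124], 0.96), ([0.498, -0.308, 0.13], 0.95), ([0.482, -0.653, 0.099], 0.95)]
camera_head [([0.614, -0.184, 0.09], 0.94)]
camera [([0.61, -0.18, 0.064], 0.78), ([0.478, -0.29, 0.043], 0.15)]
crate [([0.475, -0.291, 0.042], 0.57)]
onion_jar [([0.42, -0.295, 0.11], 0.81)]
spread_jar [([0.504, -0.414, 0.098], 0.58)]
small_jar []
0.9
```

View pics/scene0.png

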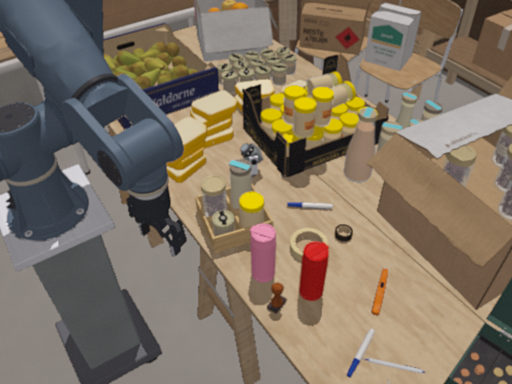

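View pics/side0.png

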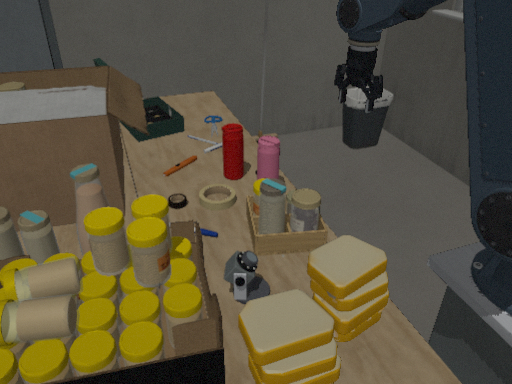

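The crate is at scene (235,222). Three things could be the tall jar:
- **Scene (240,172), side (272,205):** the grey lid with blue tape, standing in the crate. This one fits the description.
- **Scene (262,252), pink:** a look-alike outside the crate.
- **Scene (313,270), red:** also a look-alike outside the crate.

The camera is at scene (250,155), side (243,275). I'll confirm with an enlarged crop and take a wrist view.

```bash
cat > h.py <<'E'
from bench import manip
import cv2, numpy as np
def cloud(name, save=None):
    k=manip.get_calibration(name); p,d=manip.grab_frame(name)
    if save: cv2.imwrite(f"pics/{save}.png",p[:,:,::-1])
    v,u=np.nonzero(d>0); z=d[v,u]
    K=np.array(k["camera_matrix"]); dist=np.array([k["k1"],0,0,0,0],float)
    s=cv2.undistortPoints(np.stack([u,v],1).astype(float)[:,None],K,dist)[:,0]
    X=(np.c_[s*z[:,None],z]-k["t"])@np.array(k["R"])
    return X,p[v,u],np.c_[u,v],p
def circ(P):
    A=np.c_[2*P,np.ones(len(P))]; s=np.linalg.lstsq(A,(P**2).sum(1),rcond=None)[0]
    return s[:2],np.sqrt(s[2]+s[0]**2+s[1]**2)
E
python3 - <<'E'
from h import *
T=np.array(manip.current_tcp_rot()); print(T.round(2).tolist())
X=[];
try:
    manip.move_ptp([0.43,-0.30,0.42],T)
except Exception as e: print(repr(e))
k=manip.get_calibration("wrist"); print("camc",(-np.array(k["R"]).T@k["t"]).round(3),np.array(k["R"]).round(2).tolist(), manip.current_qpos())
im=[]
for c in ("scene","side","wrist"):
    x,col,uv,p=cloud(c,c+"1"); np.savez(f"pics/{c}1.npz",x=x,col=col,uv=uv); im.append(p)
    m=(x[:,2]>.155)&(x[:,2]<.20)&(np.hypot(x[:,0]-.487,x[:,1]+.33)<.06)
    if m.sum()>5:
        q=x[m]; zt=np.percentile(q[:,2],90); q=q[np.abs(q[:,2]-zt)<.006]; (cc,r),s,a=cv2.minAreaRect(q[:,:2].astype(np.float32)),0,0
        print(c,"lid",len(q),zt,q[:,:2].min(0),q[:,:2].max(0))
crops=[cv2.resize(im[0][140:260,170:300],(520,480)) ,]
cv2.imwrite("pics/crop1.png",crops[0][:,:,::-1])
print(manip.current_time())
E
```

```text
[[0.95, 0.31, -0.0], [0.31, -0.95, 0.0], [-0.0, -0.0, -1.0]]
camc [ 0.498 -0.278  0.564] [[0.31, -0.95, 0.0], [-0.91, -0.29, 0.29], [-0.27, -0.09, -0.96]] [-6.99319667e-01  1.77767914e-01  1.42379952e+00 -2.33294568e-04
  1.54120614e+00  5.60478448e-01]Traceback (most recent call last):
  File "<stdin>", line 13, in <module>
ValueError: too many values to unpack (expected 2)
```

Run:
```python
from h import *
im={}
for c in ("scene","side","wrist"):
    x,col,uv,p=cloud(c,c+"1"); np.savez(f"pics/{c}1.npz",x=x,col=col,uv=uv); im[c]=p
    m=(x[:,2]>.155)&(x[:,2]<.20)&(np.hypot(x[:,0]-.487,x[:,1]+.33)<.06)
    if m.sum()>5:
        q=x[m]; zt=np.percentile(q[:,2],90); q=q[np.abs(q[:,2]-zt)<.006]
        print(c,"lid",len(q),zt,q[:,:2].min(0),q[:,:2].max(0))
cv2.imwrite("pics/crop1.png",cv2.resize(im["side"][160:310,200:350],(600,600))[:,:,::-1])
print(manip.current_time())
```

```text
scene lid 239 0.1734896827502642 [ 0.4604754  -0.36190447] [ 0.51774427 -0.30339128]
side lid 311 0.17081724452223335 [ 0.46139003 -0.35864717] [ 0.51927662 -0.29943443]
wrist lid 1638 0.174457191272209 [ 0.46064445 -0.36107674] [ 0.51785609 -0.30090642]
2.5583
```

View pics/crop1.png

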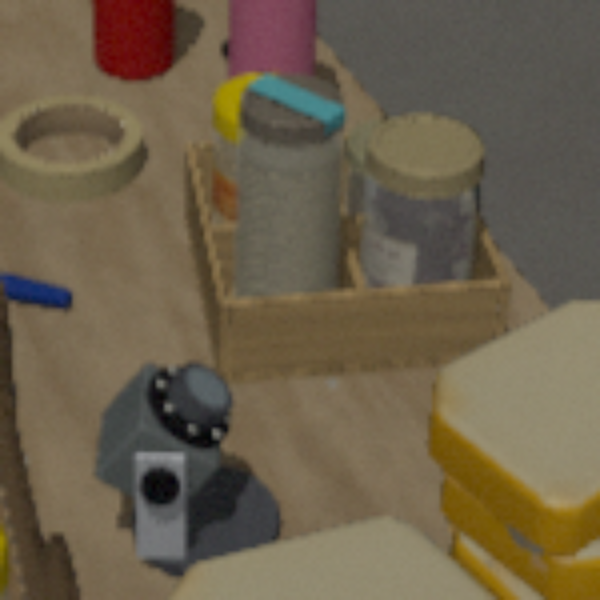

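View pics/wrist1.png

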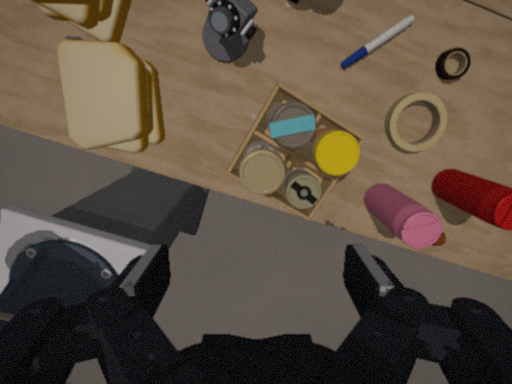

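Confirmed: the tall jar is the grey lid with blue tape at wrist pixel (292,125), crop (290,100), inside the crate. The cell diagonally opposite holds the small jar at wrist (303,190), and the inspection camera is at wrist (230,25). Next I'll move for a closer look at the camera.

Run:
```python
from h import *
T=np.array(manip.current_tcp_rot())
manip.move_ptp([0.65,-0.17,0.38],T)
x,col,uv,p=cloud("wrist","wrist2"); np.savez("pics/wrist2.npz",x=x,col=col,uv=uv)
m=(x[:,2]>.03)&(x[:,2]<.16)&(np.hypot(x[:,0]-.6,x[:,1]+.2)<.08)
b=uv[m]; print(m.sum(),b.min(0),b.max(0),manip.current_time())
c=b.mean(0).astype(int); x0,y0=max(c[0]-75,0),max(c[1]-65,0); print(x0,y0)
cv2.imwrite("pics/crop2.png",cv2.resize(p[y0:y0+130,x0:x0+150],None,fx=4,fy=4)[:,:,::-1])
# foot points
g=(x[:,2]>.006)&(x[:,2]<.016)&(np.hypot(x[:,0]-.6,x[:,1]+.2)<.08)&(col.astype(int).max(1)<100)
print(g.sum(),x[g].min(0),x[g].max(0))
```

```text
1778 [244 157] [292 206] 3.6167
192 117
281 [ 0.55189751 -0.1936421   0.0088268 ] [ 0.63034587 -0.15463387  0.0148236 ]
```

View pics/crop2.png

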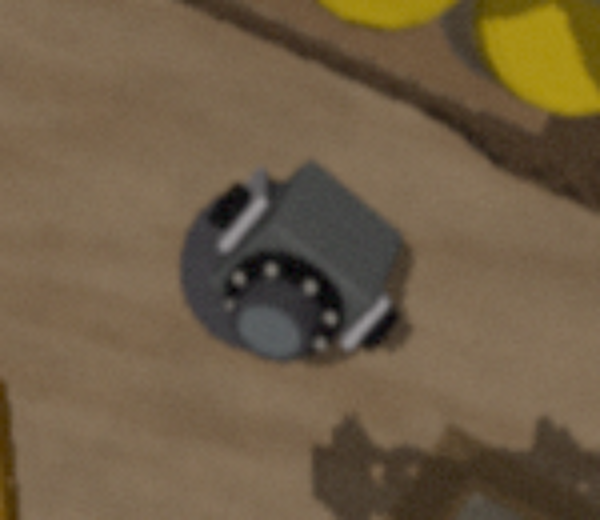

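Run:
```python
from h import *
f=np.load("pics/wrist2.npz"); x,col,uv=f["x"],f["col"].astype(int),f["uv"]
def at(cx,cy):
    q=np.array([cx/4+192,cy/4+117]); m=np.abs(uv-q).max(1)<1.2; return x[m].mean(0).round(4)
for n,c in dict(lens=(268,332),chL=(245,208),chR=(368,322),headtop=(318,168),headR=(402,240)).items(): print(n,at(*c))
L,R=at(245,208),at(368,322); d=(R-L)[:2]; 
# RANSAC planes on head
m=(x[:,2]>.03)&(x[:,2]<.16)&(np.hypot(x[:,0]-.615,x[:,1]+.185)<.06); P=x[m].copy(); rng=np.random.default_rng(0)
for _ in range(4):
    best=None
    for i in range(1500):
        a,b,c=P[rng.choice(len(P),3,False)]; n=np.cross(b-a,c-a); l=np.linalg.norm(n)
        if l<1e-6: continue
        n/=l; inl=np.abs((P-a)@n)<.0015
        if best is None or inl.sum()>best.sum(): best=inl
    Q=P[best]; c=Q.mean(0); n=np.linalg.svd(Q-c)[2][2]; n*=np.sign(n[2]); print(len(Q),"c",c.round(4),"n",n.round(3),"tilt",np.arccos(n[2]).round(3),"az",np.arctan2(n[1],n[0]).round(3)); P=P[~best]
print("cheek dir az",np.arctan2(d[1],d[0]), (L+R)/2)
for c in ("wrist1","scene1","side1"):   # lens from cameras + jar lids
    f2=np.load(f"pics/{c}.npz"); X=f2["x"]
    for nm,(gx,gy,h) in dict(tall=(.489,-.331,.172),onion=(.41,-.32,.134),spread=(.475,-.42,.118),small=(.39,-.40,.081)).items():
        m=(np.abs(X[:,2]-h)<.005)&(np.hypot(X[:,0]-gx,X[:,1]-gy)<.05)
        if m.sum()>10: print(c,nm,m.sum(),((X[m].min(0)+X[m].max(0))/2).round(4))
# foot circle edge (dark, low), wrist2
d2=np.hypot(x[:,0]-.6,x[:,1]+.2)
g=(x[:,2]>.006)&(x[:,2]<.014)&(d2<.07)&(col.max(1)<100); H=cv2.convexHull(x[g][:,:2].astype(np.float32))[:,0]; print(H.round(3).tolist())
```

```text
lens [ 0.5891 -0.1945  0.0994]
chL [ 0.6281 -0.1733  0.0809]
chR [ 0.5995 -0.2324  0.0816]
headtop [ 0.6486 -0.1962  0.0645]
headR [ 0.6233 -0.2455  0.022 ]
632 c [ 0.6297 -0.2089  0.0822] n [ 0.748 -0.3    0.592] tilt 0.937 az -0.382
260 c [ 0.5918 -0.1938  0.1005] n [-0.523  0.208  0.827] tilt 0.598 az 2.762
196 c [ 0.618  -0.1804  0.0892] n [0.287 0.568 0.772] tilt 0.689 az 1.103
151 c [ 0.6045 -0.1988  0.0952] n [-0.527  0.221  0.821] tilt 0.608 az 2.744
cheek dir az -2.0215018791370554 [ 0.6138  -0.20285  0.08125]
wrist1 tall 1645 [ 0.4893 -0.331   0.1719]
wrist1 onion 1620 [ 0.4107 -0.3148  0.1331]
wrist1 spread 1558 [ 0.4696 -0.4159  0.1175]
wrist1 small 969 [ 0.389  -0.3973  0.0804]
scene1 tall 247 [ 0.4891 -0.3327  0.1718]
scene1 onion 350 [ 0.411  -0.3168  0.1334]
scene1 spread 374 [ 0.4692 -0.4168  0.1173]
scene1 small 284 [ 0.3989 -0.3997  0.0806]
side1 tall 250 [ 0.4903 -0.329   0.17  ]
side1 onion 355 [ 0.4118 -0.3141  0.1318]
side1 spread 72 [ 0.4835 -0.4222  0.1157]
side1 small 42 [ 0.4033 -0.408   0.0781]
[[0.6299999952316284, -0.18799999356269836], [0.6290000081062317, -0.18400000035762787], [0.6290000081062317, -0.18299999833106995], [0.6169999837875366, -0.164000004529953], [0.6079999804496765, -0.15800000727176666], [0.6050000190734863, -0.15700000524520874], [0.6010000109672546, -0.15600000321865082], [0.597000002861023, -0.1550000011920929], [0.5929999947547913, -0.1550000011920929], [0.5870000123977661, -0.1550000011920929], [0.5709999799728394, -0.1589999943971634], [0.5669999718666077, -0.16300000250339508], [0.5609999895095825, -0.1679999977350235], [0.5540000200271606, -0.18000000715255737], [0.5519999861717224, -0.1860000044107437], [0.5519999861717224, -0.1899999976158142], [0.5529999732971191, -0.1940000057220459]]
```

```bash
cat >> h.py <<'E'
LENS=np.array([.592,-.1948,.098]); az=2.758
CZ=np.array([np.sin(.6)*np.cos(az),np.sin(.6)*np.sin(az),np.cos(.6)])
JAR=np.array([.4893,-.331])
def down(a):
    y=np.array([np.cos(a),np.sin(a),0]); z=np.array([0,0,-1.]); return np.c_[np.cross(y,z),y,z]
def fin(b):
    h=np.array([-np.sin(az),np.cos(az),0]); v=np.cross(CZ,h); y=np.cos(b)*h+np.sin(b)*v; z=-CZ
    return np.c_[np.cross(y,z),y,z]
E
python3 - <<'E'
from h import *
ik=manip.inverse_kinematics
for a in (.6,.6-np.pi): 
    for z in (.123,.28):
        q=ik([*JAR,z],down(a)); print("g",a,z,None if q is None else np.round(q,2))
for b in np.arange(-np.pi,np.pi-.01,np.pi/8):
    for d in (.217,.297):
        q=ik(LENS+d*CZ,fin(b)); print("f",round(b,2),d,None if q is None else np.round(q,2))
E
```

```text
g 0.6 0.123 [-0.67  0.55  1.64 -0.    0.96 -1.27]
g 0.6 0.28 [-0.67  0.38  1.48 -0.    1.28 -1.27]
g -2.541592653589793 0.123 [-0.67  0.55  1.64 -0.    0.96  1.87]
g -2.541592653589793 0.28 [-0.67  0.38  1.48 -0.    1.28  1.87]
f -3.14 0.217 [-0.4  -0.03  2.11  0.02  0.46 -1.6 ]
f -3.14 0.297 [-0.4  -0.21  2.09  0.02  0.66 -1.6 ]
f -2.75 0.217 [-0.4  -0.03  2.11  0.02  0.46 -1.99]
f -2.75 0.297 [-0.4  -0.21  2.09  0.02  0.66 -1.99]
f -2.36 0.217 [-0.4  -0.03  2.11  0.02  0.46 -2.39]
f -2.36 0.297 [-0.4  -0.21  2.09  0.02  0.66 -2.38]
f -1.96 0.217 [-0.4  -0.03  2.11  0.02  0.46 -2.78]
f -1.96 0.297 [-0.4  -0.21  2.09  0.02  0.66 -2.78]
f -1.57 0.217 None
f -1.57 0.297 None
f -1.18 0.217 [-0.4  -0.03  2.11  0.02  0.46  2.72]
f -1.18 0.297 [-0.4  -0.21  2.09  0.02  0.66  2.72]
f -0.79 0.217 [-0.4  -0.03  2.11  0.02  0.46  2.32]
f -0.79 0.297 [-0.4  -0.21  2.09  0.02  0.66  2.33]
f -0.39 0.217 [-0.4  -0.03  2.11  0.02  0.46  1.93]
f -0.39 0.297 [-0.4  -0.21  2.09  0.02  0.66  1.93]
f 0.0 0.217 [-0.4  -0.03  2.11  0.02  0.46  1.54]
f 0.0 0.297 [-0.4  -0.21  2.09  0.02  0.66  1.54]
f 0.39 0.217 [-0.4  -0.03  2.11  0.02  0.46  1.15]
f 0.39 0.297 [-0.4  -0.21  2.09  0.02  0.66  1.15]
f 0.79 0.217 [-0.4  -0.03  2.11  0.02  0.46  0.75]
f 0.79 0.297 [-0.4  -0.21  2.09  0.02  0.66  0.76]
f 1.18 0.217 [-0.4  -0.03  2.11  0.02  0.46  0.36]
f 1.18 0.297 [-0.4  -0.21  2.09  0.02  0.66  0.36]
f 1.57 0.217 [-0.4  -0.03  2.11  0.02  0.46 -0.03]
f 1.57 0.297 [-0.4  -0.21  2.09  0.02  0.66 -0.03]
f 1.96 0.217 [-0.4  -0.03  2.11  0.02  0.46 -0.42]
f 1.96 0.297 [-0.4  -0.21  2.09  0.02  0.66 -0.42]
f 2.36 0.217 [-0.4  -0.03  2.11  0.02  0.46 -0.82]
f 2.36 0.297 [-0.4  -0.21  2.09  0.02  0.66 -0.81]
f 2.75 0.217 [-0.4  -0.03  2.11  0.02  0.46 -1.21]
f 2.75 0.297 [-0.4  -0.21  2.09  0.02  0.66 -1.21]
```

Run:
```python
from h import *
T=down(.6)
manip.set_gripper(1.0,22)
manip.move_ptp([*JAR,.27],T)
manip.move_l([*JAR,.123],max_speed=.1); print(manip.current_force().round(1), manip.current_ee_pos())
manip.set_gripper(0.0,22); print("w",manip.current_grip_width(),"F",manip.current_grip_force(),manip.current_time(),manip.current_force().round(1))
if .6<manip.current_grip_width()<.85:
    manip.move_l([*JAR,.29],max_speed=.08)
    print("w",manip.current_grip_width(),"F",manip.current_grip_force(),manip.current_force().round(1))
for c in ("side","wrist"):
    x,col,uv,p=cloud(c,c+"3"); np.savez(f"pics/{c}3.npz",x=x,col=col,uv=uv)
print(manip.current_time(),manip.current_ee_pos())
```

```text
[-0.4 -0.2 -0.4] [ 0.4895281  -0.33119404  0.12355967]
w 0.7279228897027119 F 24.022989571094513 7.6917 [-0.4  0.5  3.8]
w 0.732768877898754 F 24.776518642902374 [ 0.2  0.3 -3. ]
10.0333 [ 0.48924029 -0.33094634  0.28976188]
```

View pics/side3.png

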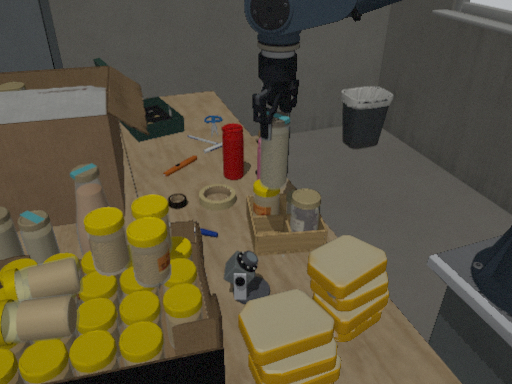

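The side view shows the jar lifted clear of the crate at (273,155), with the other jars still standing. Next is the pre-inspection pose, where I'll measure how the jar sits in the grip.

```bash
cat > m.py <<'E'
from h import *
from scipy.optimize import least_squares
def measure(tag):
    p0=np.array(manip.current_ee_pos()); T=np.array(manip.current_tcp_rot()); ax=-T[:,2]; out=[]
    for c in ("scene","side"):
        x,col,uv,_=cloud(c,tag+c); s=(x-p0)@ax; r=np.linalg.norm((x-p0)-s[:,None]*ax,axis=1)
        m=(s<-.01)&(s>-.135)&(r<.045); out.append(x[m])
        print(c,m.sum(),"s-range",np.percentile(s[m],[1,99]).round(3) if m.sum() else "")
    for Q in out+[np.vstack(out)]:
        if len(Q)<40: continue
        L=(Q-p0)@T   # tool frame; axis: point (a,b)+z*(c,d)
        f=lambda v: (np.hypot(L[:,0]-v[0]-L[:,2]*v[2],L[:,1]-v[1]-L[:,2]*v[3])-.0315)
        r=least_squares(f,[0,0,0,0],loss="soft_l1",f_scale=.002); print(len(Q),r.x.round(4),"rms",np.sqrt(np.mean(f(r.x)**2)).round(4))
E
python3 - <<'E'
from m import *
manip.move_ptp(LENS+.297*CZ,fin(np.pi/2)); manip.dwell(.3)
print(manip.current_grip_width(),manip.current_grip_force(),manip.current_time()); measure("pre")
E
```

```text
0.7313971570893328 24.917806684970856 11.475
scene 757 s-range [-0.114 -0.011]
side 2018 s-range [-0.116 -0.011]
757 [-0.0013 -0.0005  0.0081  0.0064] rms 0.002
2018 [-0.0008 -0.0001 -0.0011  0.002 ] rms 0.001
2775 [-0.0009 -0.0001  0.0005  0.0021] rms 0.0014
```

View pics/preside.png

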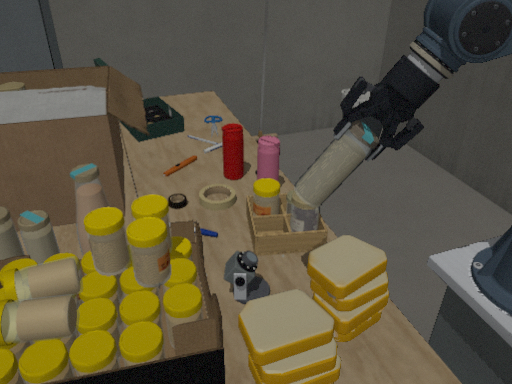

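The side view shows the jar held tilted from its lid end at (375,130) to its base at (300,205). It is aligned with the tool to within 0.01 rad, and its base is 116 mm from the TCP. Now I'll advance along the optical axis.

Run:
```python
from m import *
manip.move_l(LENS+.217*CZ,max_speed=.06); manip.dwell(.8)
print(manip.current_ee_pos()-(LENS+.217*CZ),manip.current_grip_width(),manip.current_grip_force(),manip.current_force().round(1),manip.current_time()); measure("fin")
print(np.abs(manip.current_joint_vel()).max())
for n in ("onion_jar","spread_jar","small_jar"): print(n,[(np.round(r["at"],3).tolist(),round(r["confidence"],2)) for r in manip.look_for("scene",n)][:1])
x,col,uv,p=cloud("side"); cv2.imwrite("pics/fincrop.png",cv2.resize(p[100:310,190:440],None,fx=3,fy=2.8)[:,:,::-1])
```

```text
[-7.33512940e-06 -1.58155879e-05 -1.24555453e-05] 0.7295954878512854 24.916938543319702 [ 0.3 -1.4 -2.1] 13.8583
scene 670 s-range [-0.114 -0.011]
side 1763 s-range [-0.115 -0.011]
670 [-0.0001  0.0002  0.0044  0.0106] rms 0.002
1763 [-0.0009  0.0001 -0.0005  0.0019] rms 0.001
2433 [-0.0007  0.     -0.      0.0037] rms 0.0014
0.0017535023957973201
onion_jar [([0.404, -0.333, 0.116], 0.63)]
spread_jar [([0.461, -0.432, 0.108], 0.85)]
small_jar [([0.379, -0.412, 0.073], 0.91)]
```

View pics/fincrop.png

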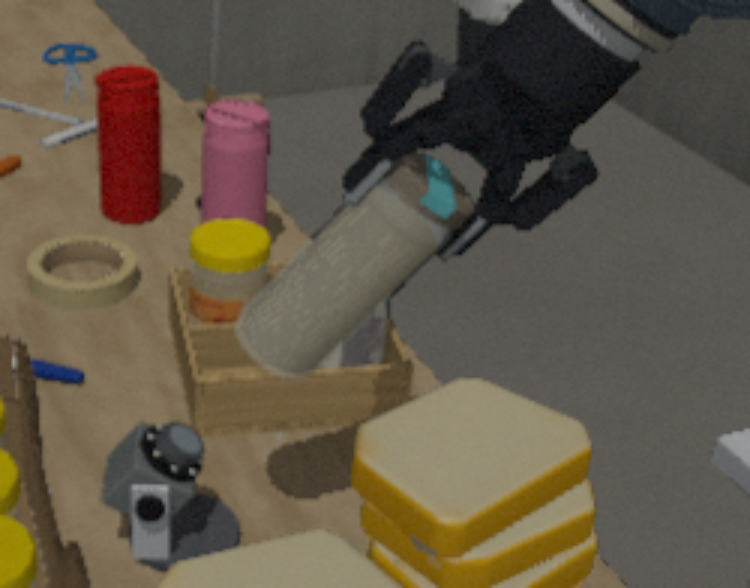

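The crop shows the jar's base at (270,345), on the optical axis of the lens at (182,445). The other jars are upright and in their places, and everything is still, so I'm handing in.

```bash
python3 -c "
from bench import manip
print(manip.sign_off())"
```

```text
the job is handed in; nothing more can be done
None
```

I handed the job in with the tall jar held still, its base facing the lens, centred on it and about 10 cm away by my measurements, gripped at about 25 N; the other jars are still standing in the crate.

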